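# Make up two sample kits in a microscopy laboratory

### The job

Make up the two sample kits from the stock on the bench: the slide box, the wide specimen cup and the dropper bottle go into the long three-compartment tray, the tall sample tube and the squat jar into the short two-compartment tray. Put each thing into the one compartment of its tray that is sized for it (long tray: slide box in the longest, cup in the middle, dropper bottle in the smallest; short tray: jar in the wider, tube in the narrower), standing upright and flat on the compartment's floor, set down and not dropped. Leave the petri dish, the small bottle and the square staining jar where they are.

Things in the scene. Friction and masses are not known exactly. Their poses are not given: they have to be found in the camera images.
- long_tray: White tray, fixed, 86 (x) x 254 (y) x 12 mm; walls, ribs, floor 3 mm thick, so floors at z = 3, wall tops at z = 12 mm. Three compartments in a row along y, each 80 mm wide in x, centred at x = 0: y = -70 (108 mm long, slide box, its long side along y), y = +27 (80 mm, cup), y = +97 (54 mm, dropper bottle). Origin: centre of underside. Robot's side of the stock, left or right; yaw within 0.2 rad.
- short_tray: White tray like the long one, fixed, 86 (x) x 123 (y) x 12 mm; walls, rib, floor 3 mm thick, so floors at z = 3, wall tops at z = 12 mm. Two compartments along y, each 80 mm wide in x, centred at x = 0: y = -25.5 (66 mm long, squat jar), y = +34.5 (48 mm, sample tube). Origin: centre of underside. Robot's side of the stock, on the other hand from the long tray; yaw within 0.2 rad.
- specimen_cup: Wide specimen cup: pale translucent tapering plastic body (53 to 57 mm diameter) with a white ribbed screw cap, 60 mm in diameter, from z = 54 to 68 mm (the top). About 45 g. Grip it round the cap. Origin: centre of its underside; z up.
- dropper_bottle: Amber glass dropper bottle with a paper band: round body 34 mm in diameter up to z = 46 mm, sloping shoulder to 53 mm, black cap 20 mm in diameter to 65 mm, small rubber nozzle to 74 mm. About 65 g. Grip it round the body. Origin: centre of its underside; z up.
- slide_box: Closed grey plastic box for microscope slides, lying flat: 42 mm (its x) x 90 mm (its y) x 32 mm high, lid paler, shut and fixed. About 90 g. Grip it across the 42 mm. At the start its y axis lies within 0.4 rad of the world's. Origin: centre of its underside; z up.
- sample_tube: Tall flat-bottomed sample tube standing upright: clear body 28 mm in diameter, white ribbed screw cap 30 mm in diameter from z = 66 to 86 mm (the top). About 35 g. Nearly twice as tall as the small bottle. Grip it by the cap. Origin: centre of its underside; z up.
- squat_jar: Low white ointment jar with a black ribbed screw cap: body 46 mm in diameter, cap 48 mm in diameter from z = 25 to 42 mm (the top). About 60 g. Grip it by the cap. Origin: centre of its underside; z up.
- petri_dish: Flat round pale clear petri dish with its lid on, 60 mm in diameter, 15 mm high, loose. Stays where it is. Origin: centre of its underside; z up.
- bijou_bottle: Small bottle, looks like the sample tube but is much smaller: 20 mm in diameter, white cap 21 mm, 46 mm high, loose. Stays where it is. Origin: centre of its underside; z up.
- staining_jar: Square clear glass staining jar with a lid, loose: body 44 x 44 mm, lid 48 x 48 mm to z = 68 mm, round knob to 78 mm. Stays where it is. The eight stock things stand mixed in two loose rows beyond the trays; other equipment stands at the bench's edges, out of reach. Origin: centre of its underside; z up.
Mind the look-alikes: they are no part of the job. Leave any blue or yellow look-alike of the sample_tube alone.

How it is judged:
By the outcome, as a careful person would: the job done as asked, in the order asked, and still so for the second after the job is handed in, with the robot touching nothing.
It also fails if it takes over 128 s, if anything falls off the work surface, if the arm or the gripper's body presses on something with over 40 N, if the wrist force passes 120 N, or if a joint passes its speed limit or range.

### The arm

A 6-joint arm with a two-finger parallel gripper is mounted at the origin on the work surface. World frame = base frame: x ahead of the robot, y to its left, z up, the work surface at z = 0. Lengths are in mm, angles in rad, forces in N, time in s.
With the tool pointing down it reaches from about 275 to 1000 mm from the base axis. Payload 8.4 kg.
Tool frame: the origin (TCP) lies on the centre line of the jaws, within the pads' length; the fingertips stand nose_length ahead of it and the grasp point (between the pads) lies 11 mm behind it (nose_length is the distance from the TCP to the fingertips, in mm); z points along the fingers, y is the line along which they close (so a half turn about z gives the same grasp; the last joint's range is limited). The gripper opens to 85 mm and grips with 20 to 120 N. Pads are 22 mm wide; open, the fingers measure 114 mm over their backs; the gripper's body (76 mm by 85 mm) begins 54 mm behind the grasp point. The pads swing forward as they close: fully open they stand 13 mm farther back than shut.
Start: joints at [1.287, 0.353, 1.633, -0, 1.155, -0.002], TCP at [173.802, 600.351, 239.281] pointing down, gripper open.
Joint ranges: [-2.63, 2.63], [-0.92, 2.1], [0.06, 2.66], [-1.3, 4.44], [0, 2.69], [-3.02, 3.02]. Speed limits (rad/s): [2.22, 2.22, 2.79, 3.14, 3.14, 3.14].

### API

Orientations are given as a 3x3 rotation matrix whose columns are the frame's x, y, z axes.
In Python, from rig import goto, movel, move_joints, release, close, hold, inverse_kinematics, sense, read_camera, MotionError, finish_job, nose_length gives the robot as it stands. Calls block until the motion is done:
- goto(position, orientation): joint-space move of the TCP to a pose.
- movel(position, v=150, rot=None): straight line of the TCP; rot=None keeps the orientation; v is the mean speed in mm/s.
- move_joints(angles): joint-space move.
- release() and close(grasp_force=None): open the fingers fully, or close them until they stop; grasp_force is the grip in N (None keeps the last).
- hold(seconds).
- inverse_kinematics(position, orientation): joint angles nearest the present ones, or None.
- sense(): the state.
- read_camera(name): name is "side" or "top"; returns a dict with "frame" (420x560x3 uint8, blue, green, red), "fovy" (degrees; the focal length in pixels is half the picture's height over the tangent of half this angle, whatever the lens; pixels are square), "cx", "cy" (the principal point, pixels), "k1" (the pictures are not rectified: a ray, as slopes to the right and down, at radius r is drawn at 1 + k1 r^2 times it, then the intrinsics apply), "pose" (4x4, takes a point from camera to world coordinates). Camera axes: x right, y down, z forward; pixel columns grow to the right and rows downward; lengths in mm; the calibration is good to about 2 mm. A picture is of the moment at which its call begins. There is no depth.
A pose or a line that the arm cannot do raises MotionError and nothing moves.
- finish_job(): hands the job in; it is judged then, once.
The state is a dict: "clock": time; "joints": joint angles; "qvel": joint speeds; "effort": joint torques, N m; "eef_pos": TCP position; "tcp_rot": TCP orientation; "contact_force": force on the tool from outside, world axes, zero at the start; "ft_torque": the same for the moment, N m; "finger_gap": opening from 0.0 (shut) to 1.0 (fully open); "grip_force": force on a finger pad.
Only numpy, scipy, OpenCV 4.12 (cv2) and the standard library are available. Lean on these libraries where they do the work, as an engineer would, in place of code of your own. Each camera call takes 0.05 s, during which the arm holds its last target. There are 200 camera calls.

## Working session

There is one attempt and no reset: what is moved stays moved. The work goes in short steps, each a Python script; the robot and the scene stay as the last script left them, time stands still between calls to the robot, and variables do not carry over. Pictures are saved under pics/ and viewed, at most 14 in all, crops included, and the job is handed in when it is done.

```bash
ls; mkdir -p pics
python3 - <<'E'
from rig import *
import cv2
for n in("top","side"):
    c=read_camera(n);cv2.imwrite(f"pics/{n}0.png",c["frame"]);print(n,c["fovy"],c["cx"],c["cy"],c["k1"],c["pose"].round(3).tolist() if hasattr(c["pose"],"round") else c["pose"])
print(nose_length,sense())
E
```

```text
pics
top 43.47829994386603 281.8905262523786 213.49542873811347 -0.09726783290273808 [[-0.007, -0.993, 0.119, 420.936], [-1.0, 0.009, 0.016, -32.499], [-0.017, -0.119, -0.993, 1301.33], [0.0, 0.0, 0.0, 1.0]]
side 43.708985174393774 280.265136153568 212.64243301936213 0.018904884855076826 [[0.966, -0.174, 0.191, 330.853], [-0.258, -0.687, 0.679, -899.415], [0.013, -0.706, -0.709, 973.409], [0.0, 0.0, 0.0, 1.0]]
8.0 {'clock': 0.1, 'joints': array([ 1.28658484e+00,  3.53595277e-01,  1.63407678e+00, -2.87036656e-05,
        1.15515971e+00, -2.39628310e-03]), 'qvel': array([-1.03106566e-03, -1.70590560e-03, -3.02248647e-03, -2.98149350e-05,
       -1.39453977e-03,  1.76795130e-03]), 'effort': array([ 5.47869349e-04, -6.06358767e+01, -3.42819214e+01,  1.06679267e-04,
        3.99554454e-03,  2.16697657e-05]), 'eef_pos': array([173.70217542, 599.94505102, 238.61921686]), 'tcp_rot': array([[-9.60555446e-01,  2.78088352e-01, -3.22239644e-04],
       [ 2.78088538e-01,  9.60554701e-01, -1.19675966e-03],
       [-2.32761180e-05, -1.23916516e-03, -9.99999232e-01]]), 'contact_force': array([-0.90120685,  0.56417939,  0.90546156]), 'ft_torque': array([ 0.00564002, -0.03161908,  0.02939059]), 'grip_force': 0.0, 'finger_gap': 0.9975729961186399}
```

View pics/top0.png

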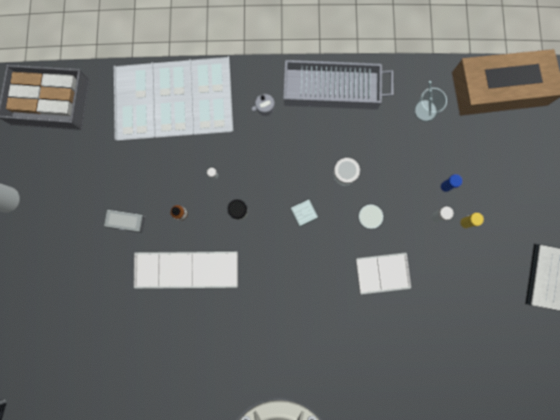

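View pics/side0.png

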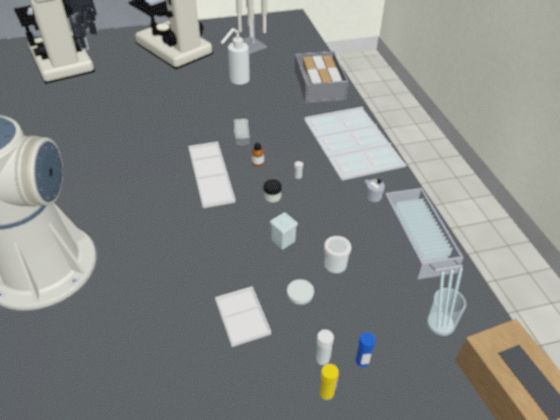

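The top view shows the long tray at (135–238, 252–288) and the short tray at (358–410, 255–293). The stock is the slide box (124,221), dropper (178,212), bijou (212,173), jar (237,209), staining jar (304,212), cup (347,170), petri dish (371,216) and white tube (447,213). The blue and yellow decoys stand beside the tube. The side view agrees. I'll enlarge both next.

```bash
cat > h.py <<'E'
import numpy as np, cv2
from scipy.optimize import least_squares
def ray(c,uv):
    f=210/np.tan(np.radians(c["fovy"])/2)
    K=np.array([[f,0,c["cx"]],[0,f,c["cy"]],[0,0,1]])
    d=cv2.undistortPointsIter(np.array([[uv]],float),K,np.array([c["k1"],0,0,0,0.]),None,None,(3,40,1e-9))[0,0]
    T=np.array(c["pose"]); return T[:3,3],T[:3,:3]@np.array([d[0],d[1],1])
def atz(c,uv,z):
    o,d=ray(c,uv); return (o+d*(z-o[2])/d[2])[:2]
def tri(pairs):
    A=np.zeros((3,3));b=np.zeros(3)
    for c,uv in pairs:
        o,d=ray(c,uv);d=d/np.linalg.norm(d);P=np.eye(3)-np.outer(d,d);A+=P;b+=P@o
    p=np.linalg.solve(A,b)
    return p, [np.linalg.norm((np.eye(3)-np.outer(d,d)/(d@d))@(p-o)) for o,d in (ray(c,uv) for c,uv in pairs)]
def proj(c,p):
    f=210/np.tan(np.radians(c["fovy"])/2)
    K=np.array([[f,0,c["cx"]],[0,f,c["cy"]],[0,0,1]]);T=np.linalg.inv(np.array(c["pose"]))
    return cv2.projectPoints(np.array(p,float).reshape(-1,3),T[:3,:3],T[:3,3],K,np.array([c["k1"],0,0,0,0.]))[0][:,0]
def crop(img,x0,y0,w,h,s,name,step=10):
    o=cv2.resize(img[y0:y0+h,x0:x0+w],None,fx=s,fy=s,interpolation=cv2.INTER_CUBIC)
    for x in range(-(-x0//step)*step,x0+w,step):
        X=int((x-x0+.5)*s);cv2.line(o,(X,0),(X,6),(0,255,255),1);cv2.putText(o,str(x),(X-10,16),0,.35,(0,255,255),1)
    for y in range(-(-y0//step)*step,y0+h,step):
        Y=int((y-y0+.5)*s);cv2.line(o,(0,Y),(6,Y),(0,255,255),1);cv2.putText(o,str(y),(8,Y+4),0,.35,(0,255,255),1)
    cv2.imwrite(f"pics/{name}.png",o)
E
python3 - <<'E'
from rig import *
from h import *
import pickle
C={}
for n in("top","side"):
    cs=[read_camera(n) for _ in range(4)];c=cs[0];c["frame"]=np.mean([k["frame"] for k in cs],0).astype(np.uint8);C[n]=c
pickle.dump(C,open("C.pkl","wb"))
t,s=C["top"]["frame"],C["side"]["frame"]
crop(t,95,160,160,140,5,"tl" ) if 0 else crop(t,95,160,158,118+20,4,"tl")
crop(t,285,150,200,150,4,"tr")
crop(s,180,110,140,110,5,"sl")
crop(s,205,210,180,195,3,"sr")
E
```

```text
(no output)
```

View pics/tl.png

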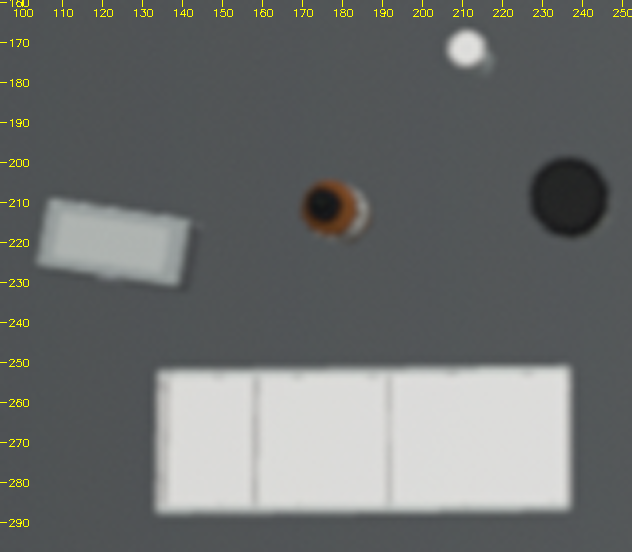

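View pics/tr.png

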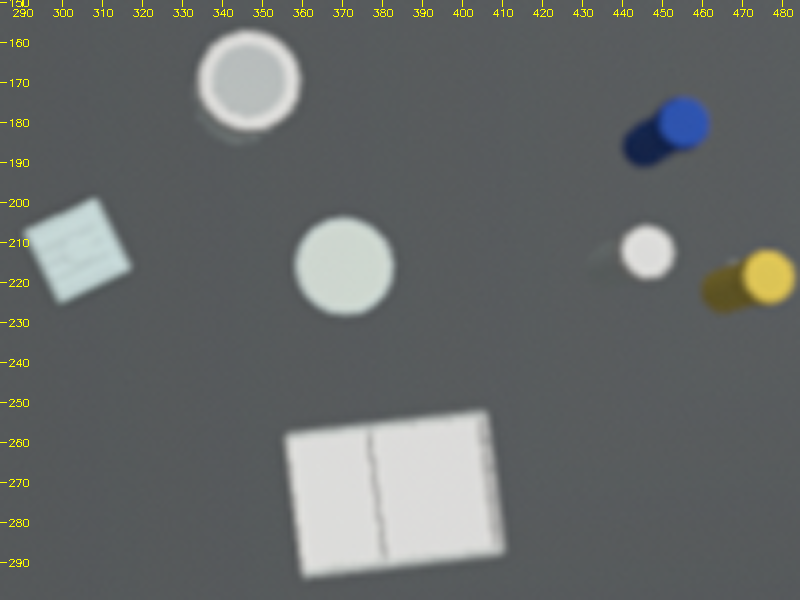

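View pics/sl.png

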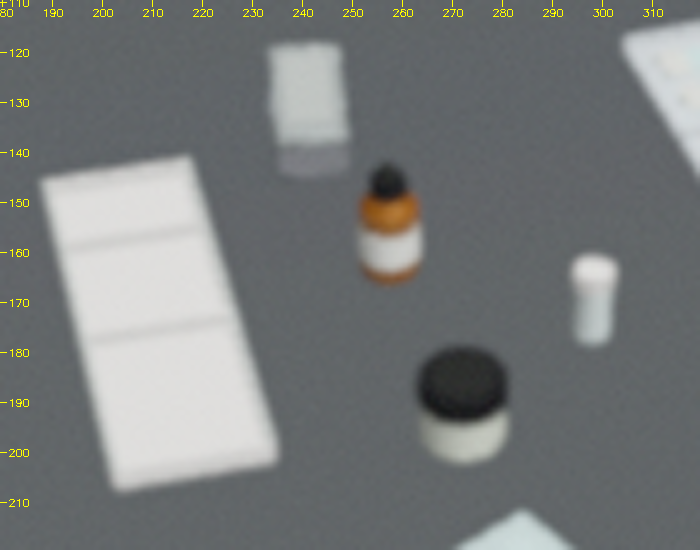

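View pics/sr.png

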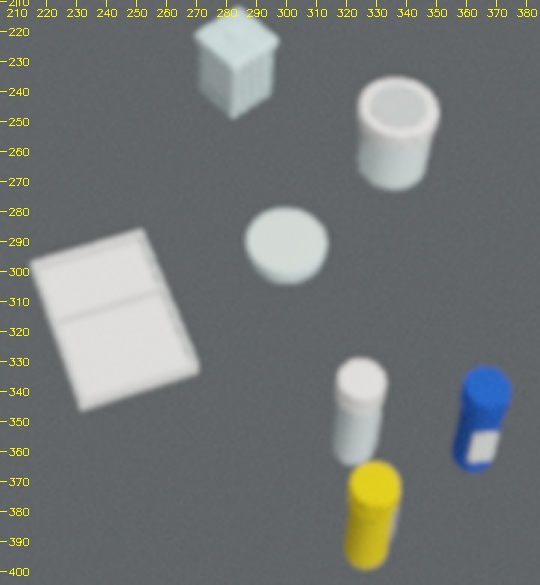

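The crops show the corners, ribs and caps clearly. The small compartments are on the +y side of both trays, so tray yaw is near zero. Readings so far:

| Item | Crop | Pixel |
|---|---|---|
| Cup cap | tr | (249,80) |
| Cup cap | sr | (399,106) |
| Jar cap | tl | (569,196) |
| Jar cap | sl | (462,379) |
| Tube cap | tr | (648,252) |
| Tube cap | sr | (361,376) |
| Dropper nozzle | tl | (322,204) |
| Dropper nozzle | sl | (388,168) |

I'll triangulate the caps and fit the trays and the box lid by silhouette.

```bash
cat > m.py <<'E'
from h import *
import pickle
from scipy.optimize import minimize
C=pickle.load(open("C.pkl","rb"));T,S=C["top"],C["side"]
tl=lambda x,y:(T,(x/4+94.5,y/4+159.5)); tr=lambda x,y:(T,(x/4+284.5,y/4+149.5))
sl=lambda x,y:(S,(x/5+179.5,y/5+109.5)); sr=lambda x,y:(S,(x/3+204.5,y/3+209.5))
P=dict(cup=[tr(249,80),sr(399,106)],jar=[tl(569,196),sl(462,379)],tube=[tr(648,252),sr(361,376)],drop=[tl(322,204),sl(388,168)],
 Lsmall_farcorner=[tl(156,371),sl(192,155)],L_nearleft=[tl(155,513),sl(40,181)],S_far_left=[tr(286,434),sr(144,230)],S_nl=[tr(303,577),sr(32,262)],
 Lrib1=[tl(255,376),sl(198,230)],Srib=[tr(370,432),sr(164,290)],boxl=[tl(50,198),sl(340,43)],boxbl=[tl(37,265),sl(270,45)])
for k,v in P.items():
    p,r=tri(v);print(k,p.round(1),np.round(r,1))
def hull(c,x,y,yaw,hx,hy,z0,z1,k=8):
    R=np.array([[np.cos(yaw),-np.sin(yaw)],[np.sin(yaw),np.cos(yaw)]])
    q=[np.r_[R@[a*hx,b*hy]+[x,y],z] for a in(-1,1) for b in(-1,1) for z in(z0,z1)]
    return cv2.convexHull(proj(c,q).astype(np.float32))
def fit(name,x0,hx,hy,z0,z1,thr,freez=False):
    ms=[]
    for c in(T,S):
        g=cv2.cvtColor(c["frame"],cv2.COLOR_BGR2GRAY).astype(float)
        h=cv2.boundingRect(hull(c,*x0,hx,hy,z0,z1)); a=10
        u0,v0,w,hh=h[0]-a,h[1]-a,h[2]+2*a,h[3]+2*a
        patch=g[v0:v0+hh,u0:u0+w]; bg=np.median(np.r_[patch[0],patch[-1]]); fg=np.percentile(patch,85)
        ms.append((c,u0,v0,w,hh,np.clip((patch-bg)/(fg-bg),0,1)))
    def cost(p):
        e=0
        for c,u0,v0,w,hh,m in ms:
            im=np.zeros((hh,w),np.uint8)   # 8x supersampled
            q=hull(c,*p[:3],hx,hy,p[3] if freez else z0,z1)-[u0,v0]
            big=np.zeros((hh*8,w*8),np.uint8);cv2.fillConvexPoly(big,np.round((q+.5)*8).astype(np.int32),255)
            e+=np.abs(cv2.GaussianBlur(cv2.resize(big,(w,hh),interpolation=cv2.INTER_AREA)/255.,(0,0),.8)-m).sum()
        return e
    x0=list(x0)+([z0] if freez else [])
    sim=np.array([x0]+[np.array(x0)+d for d in np.diag([8,8,.1,6][:len(x0)])])
    r=minimize(cost,x0,method="Nelder-Mead",options=dict(initial_simplex=sim,xatol=.02,fatol=.01))
    print(name,r.x.round(3),round(r.fun,1));
    for i,(c,*_) in enumerate(ms): pass
    return r.x
def c0(pts,z): return np.mean([atz(*q,z) for q in pts],0)
a=c0([tl(156,371),tl(571,366),tl(571,509),tl(155,513)],8);L=fit("long",[*a,0],43,127,0,12,0)
a=c0([tr(286,434),tr(487,412),tr(504,553),tr(303,577)],8);fit("short",[*a,.1],43,61.5,0,12,0)
a=c0([tl(50,198),tl(190,219),tl(178,287),tl(37,265)],28)
for yaw in(-.15,.15): fit("box",[*a,yaw],21,45,16,32,0,True)
E
python3 m.py
```

```text
cup [ 673.5 -167.5   71.4] [0.6 0.6]
jar [585.9  96.9  42.8] [0.4 0.4]
tube [ 565.9 -395.9   90.6] [0.3 0.3]
drop [578.9 239.6  76.9] [1.2 1.2]
Lsmall_farcorner [484.3 354.6  18.2] [1.9 1.9]
L_nearleft [395.5 354.3  15.8] [0.1 0.1]
S_far_left [ 466.2 -191.6   14.6] [1.2 1.2]
S_nl [ 379.5 -200.1   15.2] [1.1 1.1]
Lrib1 [479.  295.1   9.2] [0.5 0.5]
Srib [ 468.1 -244.1    8.8] [2.3 2.3]
boxl [589.4 418.3  37.4] [1.4 1.4]
boxbl [547.5 424.7  38.7] [1. 1.]
long [4.40251e+02 2.28144e+02 5.00000e-03] 314.0
short [ 4.28860e+02 -2.56012e+02  1.08000e-01] 238.0
box [ 5.6193e+02  3.8217e+02 -1.5700e-01  2.4094e+01] 124.8
box [ 5.61969e+02  3.82263e+02 -1.51000e-01  2.26660e+01] 183.7
```

```bash
cat > pp.py <<'E'
from rig import *
import numpy as np
def ori(a):
    y=np.array([np.cos(a),np.sin(a),0]);z=np.array([0,0,-1.]);return np.c_[np.cross(y,z),y,z]
def above(x,y,a,z):
    """nearest of the two equivalent half turns that keeps the last joint well inside its range"""
    q0=sense()["joints"];best=None
    for k in(-np.pi,0,np.pi):
        q=inverse_kinematics([x,y,z],ori(a+k)); q2=inverse_kinematics([x,y,max(z-160,20)],ori(a+k))
        if q is None or q2 is None or abs(q[5])>2.9: continue
        d=np.abs(np.array(q)-q0).max()
        if best is None or d<best[0]: best=(d,a+k)
    goto([x,y,z],ori(best[1]))
def tray(t,ly): x,y,w=t; return x-np.sin(w)*ly,y+np.cos(w)*ly,w
LONG=(440.2,228.1,.005);SHORT=(428.9,-256.,.106)
def pick(x,y,a,z,F=30,zt=190):
    release() if sense()["finger_gap"]<.95 else None
    above(x,y,a,zt);movel([x,y,z+25],v=250);movel([x,y,z],v=80)
    close(F);s=sense();print("gap",round(s["finger_gap"],3),"grip",round(s["grip_force"],1),"z",s["eef_pos"][2].round(1))
    movel([x,y,zt],v=150);s=sense();print("lifted gap",round(s["finger_gap"],3),"grip",round(s["grip_force"],1),round(s["clock"],1))
def place(x,y,a,z,zt=190):
    above(x,y,a,zt);movel([x,y,z+15],v=200);movel([x,y,z+4],v=50);hold(.2)
    f0=sense()["contact_force"][2];h=z+4
    while h>z-3:
        h-=.7;movel([x,y,h],v=15);df=sense()["contact_force"][2]-f0
        if abs(df)>2: break
    print("down at",round(h-z,1),"df",round(df,1));release();hold(.2)
    movel([x,y,z+30],v=60);movel([x,y,zt],v=250);print("clock",round(sense()["clock"],1))
E
python3 - <<'E'
from pp import *
from h import *
pick(561.7,380,-.155,19)
x,y,a=tray(LONG,-70)
above(x,y,a,190)
for n in("top","side"): cv2.imwrite(f"pics/b_{n}.png",read_camera(n)["frame"])
o=[cv2.imread(f"pics/b_{n}.png") for n in("top","side")]
cv2.imwrite("pics/b.png",np.hstack([cv2.resize(o[0][170:310,100:260],None,fx=2.5,fy=2.5),cv2.resize(o[1][90:230,160:320],None,fx=2.5,fy=2.5)]))
E
```

```text
gap 0.482 grip 32.0 z 19.4
lifted gap 0.482 grip 31.6 5.1
```

View pics/b.png

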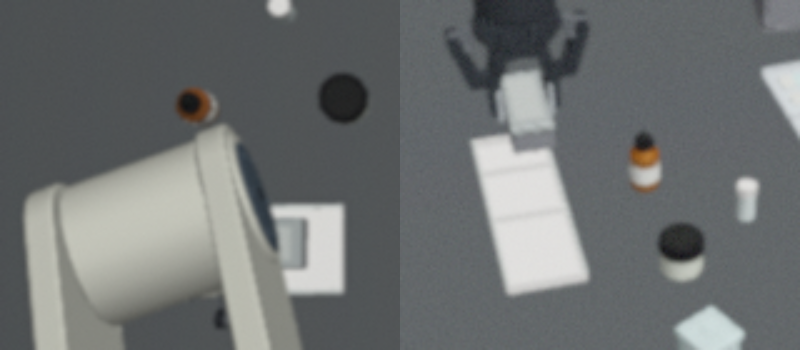

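The box is held level. In the top half its right (−y) end shows at crop (307,243), which I'll use to check the offset along the box.

Run:
```python
from pp import *
from h import *
import pickle
T=pickle.load(open("C.pkl","rb"))["top"]
x,y,a=tray(LONG,-70)
print(atz(T,(307/2.5+99.5,243/2.5+169.5),171+0), "expected",y-45)
```

```text
[443.16920732 114.47101087] expected 113.10087499817706
```

Within about 1.4 mm of where it should be. I'll place the box, then move on to the cup and the dropper.

Run:
```python
from pp import *
x,y,a=tray(LONG,-70); place(x,y-.5,a,22)
pick(673.5,-167.5,0,46)
x,y,a=tray(LONG,27); place(x,y,a,49)
```

```text
down at -0.2 df 10.2
clock 11.5
gap 0.692 grip 32.4 z 46.6
lifted gap 0.69 grip 32.3 15.5
down at -0.2 df 12.6
clock 22.0
```

Run:
```python
from pp import *
from h import *
pick(579,240,0,20)
x,y,a=tray(LONG,97); place(x,y,a,23)
above(420,0,0,250)
o=[read_camera(n)["frame"] for n in("top","side")]
cv2.imwrite("pics/c.png",np.hstack([cv2.resize(o[0][170:310,100:260],None,fx=2.5,fy=2.5),cv2.resize(o[1][90:230,160:320],None,fx=2.5,fy=2.5)]))
```

```text
gap 0.39 grip 29.8 z 20.3
lifted gap 0.387 grip 29.9 25.6
down at -0.2 df 8.6
clock 31.4
```

View pics/c.png

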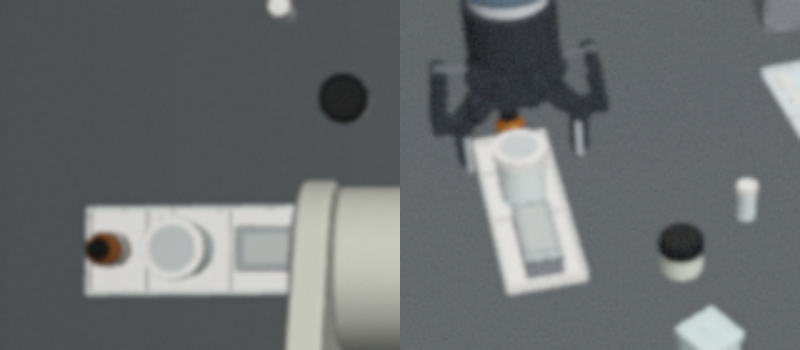

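The box, cup and dropper all stand upright in their compartments. Next are the tube and then the jar.

Run:
```python
from pp import *
pick(565.9,-395.9,np.radians(30),64)
x,y,a=tray(SHORT,34.5); place(x,y,a,67)
pick(585.9,96.9,0,21)
x,y,a=tray(SHORT,-25.5); place(x,y,a,24)
```

```text
gap 0.341 grip 29.5 z 64.3
lifted gap 0.339 grip 29.6 36.8
down at -0.2 df 6.5
clock 42.5
gap 0.55 grip 30.6 z 21.5
lifted gap 0.552 grip 30.9 46.7
down at -0.2 df 10.3
clock 53.2
```

Run:
```python
from pp import *
from h import *
goto([60,-520,300],ori(0)) if inverse_kinematics([60,-520,300],ori(0)) is not None else above(300,-600,0,300)
for n in("top","side"):
    f=read_camera(n)["frame"]
    cv2.imwrite(f"pics/f_{n}.png",cv2.resize(f[140:310,90:500] if n=="top" else f[90:400,160:400],None,fx=1.95,fy=1.95))
```

```text
(no output)
```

View pics/f_top.png

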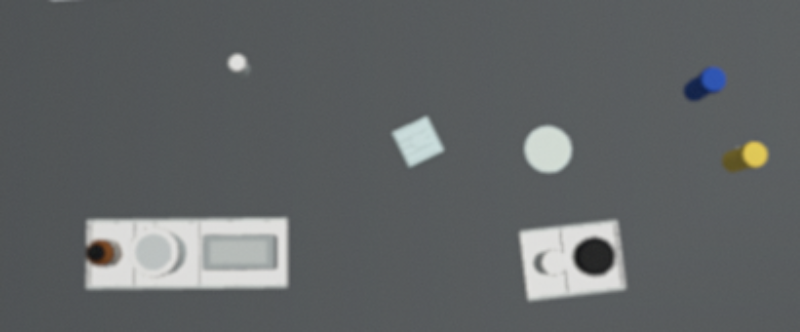

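View pics/f_side.png

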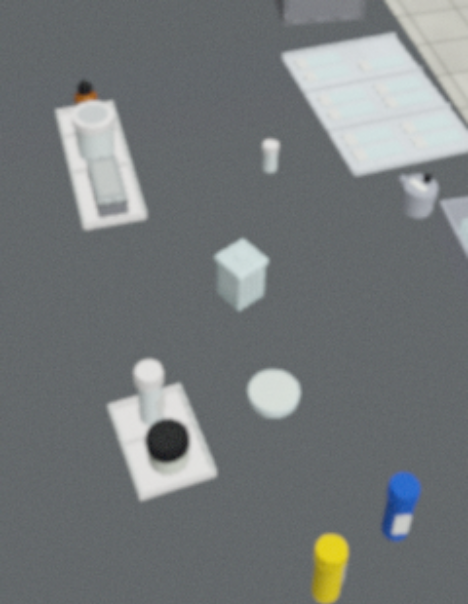

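Everything stands in its compartment in both views: top (100,252), (155,252), (240,252), (553,262) and (594,257). The petri dish, bijou bottle, staining jar and both coloured tubes are where they were.

```bash
python3 -c "
from rig import *
print(finish_job())"
```

```text
the job is handed in; nothing more can be done
None
```

Both kits are made up and handed in: all five items stand upright in their compartments in the final pictures, set down in the order listed, and the petri dish, small bottle, staining jar and coloured tubes were not touched (last placement done at 53 s of the 128 s allowed).

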